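# Snap the rim of a parts case shut

## Robot

A 7-joint arm with a two-finger parallel gripper is mounted at the origin on a cart in front of the work surface, level with it; the furniture and walls round the work are solid. World frame = base frame: x ahead of the robot, y to its left, z up, the work surface at z = 0. Lengths are in mm, angles in rad, forces in N, time in s.
With the tool pointing down it reaches from about 400 to 900 mm from the base axis. Payload 5.5 kg.
Tool frame: the origin (TCP) lies on the centre line of the jaws, within the pads' length; the fingertips stand 8 mm ahead of it and the grasp point (between the pads) lies 11 mm behind it (manip.finger_overhang is the distance from the TCP to the fingertips, in mm); z points along the fingers, y is the line along which they close (so a half turn about z gives the same grasp; the last joint's range is limited). The gripper opens to 85 mm and grips with 20 to 120 N. Pads are 22 mm wide; open, the fingers measure 114 mm over their backs; the gripper's body (76 mm by 85 mm) begins 54 mm behind the grasp point. The pads swing forward as they close: fully open they stand 13 mm farther back than shut.
Start: joints at [-0.925, 0.501, -0.427, 1.55, 0.221, 1.138, -0.21], TCP at [242.751, 602.969, 239.31] pointing down, gripper open.
Joint ranges: [-2.88, 2.88], [-0.31, 2.03], [-1.54, 1.56], [0.2, 2.42], [-1.41, 4.55], [0.19, 2.02], [-2.57, 2.57]. Speed limits (rad/s): [2.57, 2.57, 3.14, 3.14, 3.14, 3.14, 3.14].

## Interface

Orientations are given as a 3x3 rotation matrix whose columns are the frame's x, y, z axes.
In Python, from cell import manip, viewer gives the robot as it stands. The module is installed in compiled form; this text tells all that it offers.
- The arm moves only by the shell command python3 -m inch 'ROWS' [OPENING]. ROWS is JSON, a list of rows, each an object of numbers: "x", "y", "z": the shift along the tool's x, y, z in mm; "roll": the turn about the tool's z in degrees. In form: [{"x": .., "y": .., "z": .., "roll": ..}, ...]. A call has 1 to 5 rows; each row is the pose to reach, as a shift and turn from the pose commanded when the call began, along the tool's axes at that moment; what a row does not reach only later rows make up. A row lasts 1/12 s, in which the tool goes at most 41.7 mm and 7.16 degrees, less where a joint would pass 70% of its speed; a pose out of reach is approached as far as the arm can. A call with a gripper value outside its range is refused whole. OPENING is the finger opening in mm, from 0 to 85.4, set as the call begins (- or left out, the last holds). The fingers move at their own pace and stop on an object; the grip force is fixed at half the most. Time passes only in rows, so rows that repeat a pose let the fingers close. It gives the time, the measured TCP pose, the force, the opening and the grip force at its end, in the units of the state.
- manip.state(): the state, without advancing time (a new reading comes with each control period).
- viewer.camera(name): name is "scene" or "top"; returns a dict with "frame" (400x640x3 uint8, red, green, blue), "z_map" (400x640 float32, mm along the optical axis (not along the pixel's ray), 0 where there is no reading), "fov_y" (degrees; the focal length in pixels is half the picture's height over the tangent of half this angle, whatever the lens; pixels are square), "cx", "cy" (the principal point, pixels), "k1" (the pictures are not rectified: a ray, as slopes to the right and down, at radius r is drawn at 1 + k1 r^2 times it, then the intrinsics apply), "rvec" (rotation vector, rad) and "tvec" (3), from world to camera coordinates, as OpenCV has them. Camera axes: x right, y down, z forward; pixel columns grow to the right and rows downward; lengths in mm; the calibration is good to about 2 mm. A picture is of the moment at which its call begins.
- manip.sign_off(): hands the job in; it is judged then, once.
The state is a dict: "t": time; "qpos": joint angles; "joint_velocities": joint speeds; "tau": joint torques, N m; "eef_pos": TCP position; "tool_rot": TCP orientation; "wrist_force": force on the tool from outside, world axes, zero at the start; "torque": the same for the moment, N m; "width": finger opening in mm; "finger_force": force on a finger pad.
Only numpy, scipy, OpenCV 4.12 (cv2) and the standard library are available. Lean on these libraries where they do the work, as an engineer would, in place of code of your own. Each camera call takes 0.05 s, during which the arm holds its last target. There are 200 camera calls.

## Task

The lid of the low black-and-grey parts case is on, but the four hinged rim sections along its sides still stand up. Press each section down with the fingertips until it snaps shut and lies flush with the lid's corners. Leave the case standing where it is, do not pick anything up, and do not disturb the tools lying around it.

Things in the scene. Friction and masses are not known exactly. Their poses are not given: they have to be found in the camera images.
- case: Loose parts case on four feet, black box with grey push-fit lid, 180 (its x) by 150 (its y) by 60 mm high, 0.95 kg. Origin: centre of the underside, z up. Lid: middle panel recessed 4 mm, fixed corner pieces, and along each side one hinged flat rim section, 34 mm wide from hinge to outer edge, 6 mm thick; front and back ones 75 mm long, left and right ones 105 mm.
- rim_front (a joint): Closing angle (rad) of the rim section on the case's -x side, hinged at its inner edge: 0 fully up (outer edge 12 mm above the corners), 0.35 shut and flush. It snaps: resists with up to about 8 N at its press point over the first half of the stroke and springs back if let go there; past about half-way it pulls itself shut and stays.
- pad_front (a point): Press point on the top face of the front rim section (-x side), midway along it, 24 mm outwards of its hinge, 10 mm inside its outer edge; moves with it: 60 mm above the table when shut, about 68 mm when up. Its x points outwards along the section, z out of the top face.
- rim_back (a joint): Closing angle (rad) of the rim section on the case's +x side, hinged at its inner edge: 0 fully up (outer edge 12 mm above the corners), 0.35 shut and flush. It snaps: resists with up to about 8 N at its press point over the first half of the stroke and springs back if let go there; past about half-way it pulls itself shut and stays.
- pad_back (a point): Press point on the top face of the back rim section (+x side), midway along it, 24 mm outwards of its hinge, 10 mm inside its outer edge; moves with it: 60 mm above the table when shut, about 68 mm when up. Its x points outwards along the section, z out of the top face.
- rim_left (a joint): Closing angle (rad) of the rim section on the case's +y side, hinged at its inner edge: 0 fully up (outer edge 12 mm above the corners), 0.35 shut and flush. It snaps: resists with up to about 8 N at its press point over the first half of the stroke and springs back if let go there; past about half-way it pulls itself shut and stays.
- pad_left (a point): Press point on the top face of the left rim section (+y side), midway along it, 24 mm outwards of its hinge, 10 mm inside its outer edge; moves with it: 60 mm above the table when shut, about 68 mm when up. Its x points outwards along the section, z out of the top face.
- rim_right (a joint): Closing angle (rad) of the rim section on the case's -y side, hinged at its inner edge: 0 fully up (outer edge 12 mm above the corners), 0.35 shut and flush. It snaps: resists with up to about 8 N at its press point over the first half of the stroke and springs back if let go there; past about half-way it pulls itself shut and stays.
- pad_right (a point): Press point on the top face of the right rim section (-y side), midway along it, 24 mm outwards of its hinge, 10 mm inside its outer edge; moves with it: 60 mm above the table when shut, about 68 mm when up. Its x points outwards along the section, z out of the top face.
- driver: Loose yellow-handled screwdriver, 165 mm long, 29 mm thick. A bystander near the case; origin: middle of its underside.
- tape_measure: Loose yellow tape measure lying flat, 74 x 93 mm, 34 mm high. A bystander near the case; origin: middle of its underside.
- offcut: Loose plain wooden offcut, 40 x 120 mm, 20 mm high. A bystander near the case; origin: middle of its underside.
- plane: Loose block plane, 48 x 171 mm, 54 mm high. A bystander near the case; origin: middle of its underside.
Mind the look-alikes: they are no part of the job. There is more than one size of the case; the job needs the larger.

How it is judged (in metres and radians):
At the end, for the whole second after the job is handed in: All four rim sections are shut (over 0.305 of 0.35 rad, within about 1.5 mm of flush at the outer edge) and stay so; the case stands level and at rest on the table, within 35 mm of where it started; the screwdriver, tape measure, offcut and plane are within 30 mm of where they were (value of joint each of rim_front, rim_back, rim_left, rim_right above 0.305 rad and distance of case from where it was at the start of the episode below 0.035 m and height (world z) of case below 0.01 m and angle between case's own z axis and vertical below 0.05 rad and linear speed of case below 0.02 m/s and distance of each of driver, tape_measure, offcut, plane from where it was at the start of the episode below 0.03 m); the robot touches nothing.
It fails at once if the case is lifted off the table (height (world z) of case above 0.012 m).
It fails at once if the case is tipped (angle between case's own z axis and vertical above 0.12 rad).
It fails at once if the case is shoved more than 50 mm (distance of case from where it was at the start of the episode above 0.05 m).
It fails at once if a bystander is moved or picked up (distance of any of driver, tape_measure, offcut, plane from where it was at the start of the episode above 0.03 m).
It also fails if it takes over 51 s, if anything falls off the work surface, if the arm or the gripper's body presses on something with over 40 N, if the wrist force passes 120 N, or if a joint passes its speed limit or range.

## Working session

There is one attempt and no reset: what is moved stays moved. The work goes in short steps, Python scripts to look and compute and a shell command to move; the robot and the scene stay as the last step left them, time stands still between calls to the robot, and variables do not carry over. Pictures are saved under pics/ and viewed, at most 10 in all, crops included, and the job is handed in when it is done.

```bash
mkdir -p pics; cat > h.py <<'E'
import numpy as np, cv2
from cell import manip, viewer
def cam(n):
    c=viewer.camera(n); f=200/np.tan(np.radians(c["fov_y"])/2)
    c["f"]=f; c["R"]=cv2.Rodrigues(np.array(c["rvec"],float))[0]; c["t"]=np.array(c["tvec"],float).ravel(); return c
def slopes(c,uv):
    d=(np.atleast_2d(uv).astype(float)-[c["cx"],c["cy"]])/c["f"]; s=d.copy()
    for _ in range(20): s=d/(1+c["k1"]*(s**2).sum(1,keepdims=True))
    return s
def ray(c,uv):
    s=slopes(c,uv); return -c["R"].T@c["t"], np.c_[s,np.ones(len(s))]@c["R"]
def plane(c,uv,z):
    o,d=ray(c,uv); return o+d*((z-o[2])/d[:,2])[:,None]
def pts(c):
    v,u=np.mgrid[:400,:640]; s=slopes(c,np.c_[u.ravel(),v.ravel()]); z=c["z_map"].ravel()[:,None]
    return ((np.c_[s,np.ones(len(s))]*z-c["t"])@c["R"]).reshape(400,640,3)
def proj(c,P):
    q=np.atleast_2d(P)@c["R"].T+c["t"]; s=q[:,:2]/q[:,2:]
    return s*(1+c["k1"]*(s**2).sum(1,keepdims=True))*c["f"]+[c["cx"],c["cy"]]
E
python3 - <<'E'
from h import *
for n in("scene","top"):
    c=cam(n); cv2.imwrite(f"pics/{n}0.png",c["frame"][:,:,::-1]); print(n,-c["R"].T@c["t"],c["f"],c["k1"],(c["z_map"]>0).mean())
s=manip.state(); print(s["t"],s["eef_pos"],s["tool_rot"],s["wrist_force"],s["width"],manip.finger_overhang)
E
```

```text
scene [  28.44522185 -797.70317528  476.87845746] 402.4334042991595 -0.07560095064984754 0.83526171875
top [ 487.86696189 -138.40288967 1380.61706942] 511.08411433817025 -0.02401658929992505 0.995828125
0.1 [242.61512975 602.36853445 238.37346694] [[-9.27645080e-01  3.73462384e-01 -6.73045634e-04]
 [ 3.73462990e-01  9.27643673e-01 -1.61611494e-03]
 [ 2.07883862e-05 -1.75053871e-03 -9.99998468e-01]] [-0.12614243  0.21189434  0.59378911] 85.2410630042165 8.0
```

View pics/top0.png

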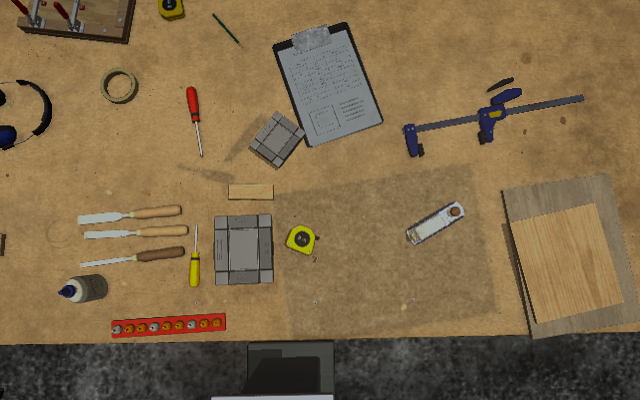

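View pics/scene0.png

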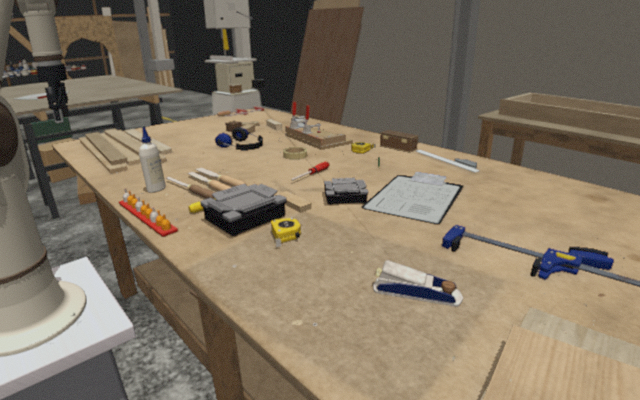

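Top view: candidates are the large case at (243,249) and a smaller look-alike at (277,140). By size I choose (243,249). Around it are the driver (195,257), the offcut (250,191), the tape measure (302,240) and the plane (435,222). Next I measure it and check it in a crop.

```bash
python3 - <<'E'
from h import *
c=cam("top"); P=pts(c); s=cam("scene"); Q=pts(s)
g=P[200:300,200:285]
def rect(P,lo,hi,c0,rad):
    m=(P[...,2]>lo)&(P[...,2]<hi)&(np.hypot(P[...,0]-c0[0],P[...,1]-c0[1])<rad)
    return P[m]
c0=plane(c,[[243,249]],60)[0]; print("c0",c0, "small",plane(c,[[277,140]],40)[0])
for nm,A in(("top",P),("scene",Q)):
    p=rect(A,45,90,c0,130)
    r=cv2.minAreaRect(p[:,:2].astype(np.float32)); print(nm,len(p),r,np.percentile(p[:,2],[5,25,50,75,95,99]))
# other things nearby
for nm,uv in dict(driver=(195,257),tape=(302,240),offcut=(250,191),plane=(435,222)).items():
    print(nm,P[uv[1],uv[0]])
# top-view heights along two lines through the centre
print("col x",[tuple(np.round(P[v,243]).astype(int)) for v in range(208,292,3)])
print("row y",[tuple(np.round(P[249,u]).astype(int)) for u in range(208,280,3)])
def crop(c,u0,u1,v0,v1,k): return cv2.resize(c["frame"][v0:v1,u0:u1,::-1],None,fx=k,fy=k,interpolation=cv2.INTER_CUBIC)
a=crop(c,180,320,180,300,4); b=crop(s,190,310,170,240,4)
im=np.zeros((480+0,560,3),np.uint8); im=np.vstack([a[:,:],]) 
cv2.imwrite("pics/crop_top.png",a); cv2.imwrite("pics/crop_scene.png",b)
E
```

```text
c0 [529.39044778  64.40606836  60.        ] small [819.45794358 -23.46407134  40.        ]
top 3907 ((529.5643310546875, 64.80221557617188), (175.64837646484375, 149.68557739257812), 1.3666146993637085) [50.25978918 55.52153708 59.58139549 64.91759753 70.34076405 73.09910927]
scene 2051 ((530.163330078125, 63.53767395019531), (181.1393585205078, 150.50831604003906), 0.6853872537612915) [49.30011746 56.39979109 60.49577783 65.69525103 71.42302922 72.55243266]
driver [511.8967018  196.19839194  25.19377637]
tape [551.06141443 -86.28712119  27.21796773]
offcut [685.19467857  51.55634625  21.91331051]
plane [ 591.02329008 -438.64388652   36.24619817]
col x [(np.int64(642), np.int64(73), np.int64(3)), (np.int64(634), np.int64(74), np.int64(0)), (np.int64(626), np.int64(74), np.int64(-1)), (np.int64(611), np.int64(64), np.int64(66)), (np.int64(603), np.int64(63), np.int64(72)), (np.int64(596), np.int64(64), np.int64(66)), (np.int64(589), np.int64(65), np.int64(57)), (np.int64(581), np.int64(65), np.int64(58)), (np.int64(573), np.int64(65), np.int64(54)), (np.int64(566), np.int64(66), np.in
[... 1210 characters left out ...]
p.int64(93), np.int64(58)), (np.int64(530), np.int64(86), np.int64(53)), (np.int64(530), np.int64(78), np.int64(56)), (np.int64(530), np.int64(70), np.int64(59)), (np.int64(530), np.int64(63), np.int64(55)), (np.int64(529), np.int64(55), np.int64(53)), (np.int64(529), np.int64(47), np.int64(56)), (np.int64(529), np.int64(39), np.int64(59)), (np.int64(529), np.int64(32), np.int64(55)), (np.int64(529), np.int64(23), np.int64(62)), (np.int64(528), np.int64(15), np.int64(62)), (np.int64(528), np.int64(7), np.int64(64)), (np.int64(528), np.int64(0), np.int64(65)), (np.int64(528), np.int64(-8), np.int64(63)), (np.int64(530), np.int64(-9), np.int64(-4)), (np.int64(529), np.int64(-18), np.int64(1))]
```

View pics/crop_top.png

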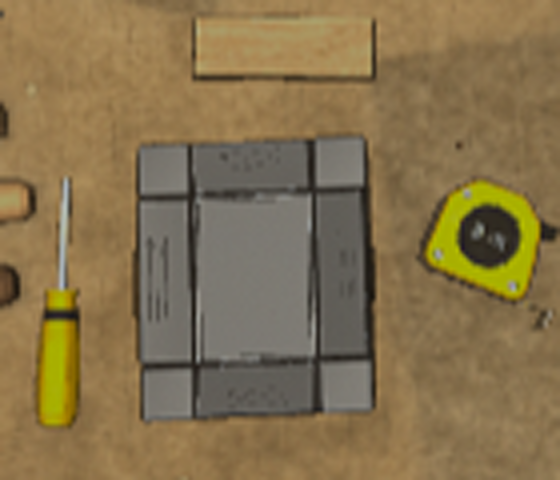

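The crop confirms the large case: all four rims are up, with the driver on its left, the offcut behind and the tape measure on its right. It is centred at about (530, 64), with about 1° yaw and the lid at about 60 mm. I'll close the fingers, swing over and square up.

```bash
python3 -m inch '[{"x":-32,"y":-24,"z":0,"roll":-5},{"x":-64,"y":-48,"z":0,"roll":-10},{"x":-96,"y":-72,"z":0,"roll":-15},{"x":-128,"y":-96,"z":0,"roll":-20},{"x":-160,"y":-120,"z":0,"roll":-23}]' 0
```

```text
t: 0.62
eef_pos: [346.9, 430.1, 239.1]
tool_rot: [[-1.0, -0.024, -0.0], [-0.024, 1.0, -0.0], [0.0, -0.0, -1.0]]
wrist_force: [0.5, 0.5, 0.5]
width: 25.4
finger_force: 0.0
```

```bash
python3 -m inch '[{"x":-19,"y":-34},{"x":-39,"y":-68},{"x":-58,"y":-102},{"x":-77,"y":-136},{"x":-97,"y":-170}]'; python3 -m inch '[{"x":-19,"y":-34,"z":10},{"x":-39,"y":-68,"z":30},{"x":-58,"y":-102,"z":55},{"x":-77,"y":-135,"z":80},{"x":-77,"y":-135,"z":110}]'; python3 -m inch '[{},{},{}]'
python3 - <<'E'
from h import *
s=manip.state(); print(s["eef_pos"],s["wrist_force"],s["width"])
c=cam("top"); d=cam("scene")
a=cv2.resize(c["frame"][190:300,180:300,::-1],None,fx=4,fy=4); b=cv2.resize(d["frame"][140:250,180:280,::-1],None,fx=4,fy=4)
im=np.hstack([a[:,:400],b[:,:400]]); cv2.imwrite("pics/near1.png",im)
E
```

```text
[346.88812347 430.09040403 239.05384343] [0.49238431 0.52065196 0.50207954] 25.352336886581522invalid input
invalid input
invalid input
```

View pics/near1.png

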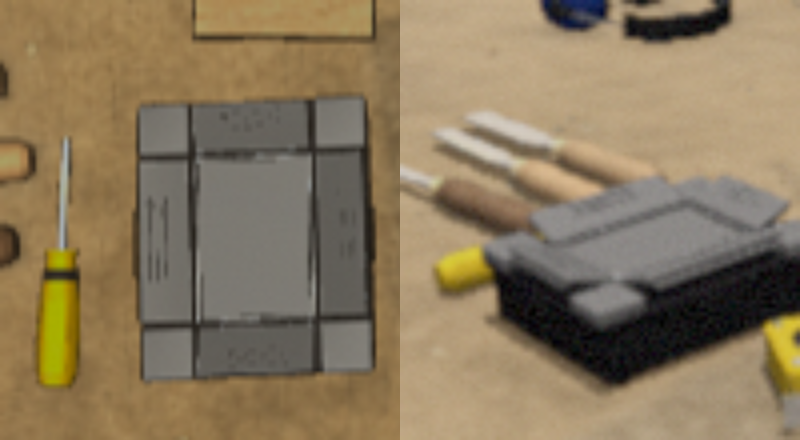

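The moves were refused because every row needs all four numbers. The picture shows the case untouched with its rims up, and the arm isn't in view yet.

```bash
python3 -m inch '[{"x":-19,"y":-34,"z":0,"roll":0},{"x":-39,"y":-68,"z":0,"roll":0},{"x":-58,"y":-102,"z":0,"roll":0},{"x":-77,"y":-136,"z":0,"roll":0},{"x":-97,"y":-170,"z":0,"roll":0}]'; python3 -m inch '[{"x":-19,"y":-34,"z":10,"roll":0},{"x":-39,"y":-68,"z":30,"roll":0},{"x":-58,"y":-102,"z":55,"roll":0},{"x":-77,"y":-135,"z":80,"roll":0},{"x":-77,"y":-135,"z":110,"roll":0}]'; python3 -m inch '[{"x":0,"y":0,"z":0,"roll":0},{"x":0,"y":0,"z":0,"roll":0},{"x":0,"y":0,"z":0,"roll":0}]'
python3 - <<'E'
from h import *
s=manip.state(); print(s["eef_pos"],s["wrist_force"],s["width"])
c=cam("top"); d=cam("scene")
a=cv2.resize(c["frame"][190:300,180:300,::-1],None,fx=4,fy=4); b=cv2.resize(d["frame"][140:250,180:280,::-1],None,fx=4,fy=4)
im=np.hstack([a[:,:400],b[:,:400]]); cv2.imwrite("pics/near2.png",im)
E
```

```text
t: 1.13
eef_pos: [446.9, 262.3, 239.4]
tool_rot: [[-1.0, -0.019, 0.0], [-0.019, 1.0, 0.0], [-0.0, 0.0, -1.0]]
wrist_force: [0.5, 1.3, 0.1]
width: -0.0
finger_force: 0.0
t: 1.55
eef_pos: [531.3, 124.0, 130.5]
tool_rot: [[-1.0, -0.011, 0.007], [-0.011, 1.0, -0.002], [-0.007, -0.002, -1.0]]
wrist_force: [0.8, -1.1, -0.1]
width: -0.3
finger_force: 0.0
t: 1.8
eef_pos: [526.0, 132.0, 130.1]
tool_rot: [[-1.0, -0.02, 0.0], [-0.02, 1.0, 0.001], [-0.0, 0.001, -1.0]]
wrist_force: [0.1, 0.6, -0.3]
width: -0.2
finger_force: 0.0
[525.97969124 132.00968144 130.12753328] [ 0.08714508  0.56904518 -0.32385895] -0.21490377125468918
```

View pics/near2.png

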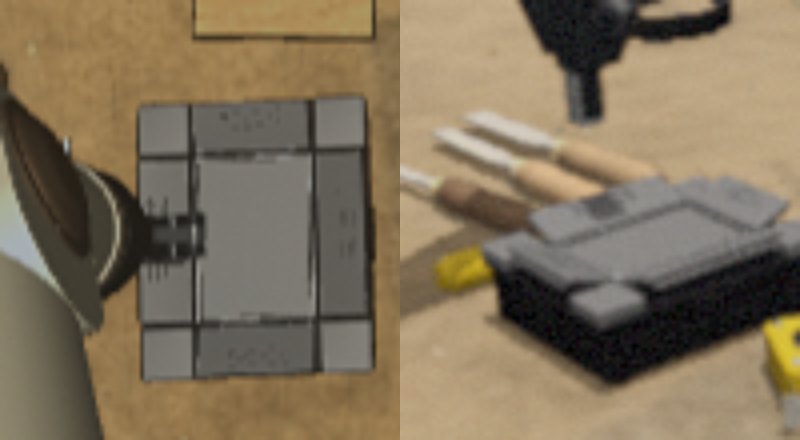

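The gripper is over the left rim, and the scene view shows its shadow mid-section near (605,205) in the crop. Descending onto it.

```bash
python3 -m inch '[{"x":-2,"y":-3,"z":25,"roll":0},{"x":-2,"y":-3,"z":48,"roll":0},{"x":-2,"y":-3,"z":48,"roll":0},{"x":-2,"y":-3,"z":48,"roll":0}]'; python3 -m inch '[{"x":0,"y":0,"z":3,"roll":0},{"x":0,"y":0,"z":6,"roll":0},{"x":0,"y":0,"z":6,"roll":0},{"x":0,"y":0,"z":6,"roll":0}]';  python3 -m inch '[{"x":0,"y":0,"z":2,"roll":0},{"x":0,"y":0,"z":4,"roll":0},{"x":0,"y":0,"z":4,"roll":0},{"x":0,"y":0,"z":4,"roll":0}]'
```

```text
t: 2.23
eef_pos: [527.7, 128.4, 82.0]
tool_rot: [[-1.0, -0.021, -0.0], [-0.021, 1.0, 0.0], [0.0, 0.0, -1.0]]
wrist_force: [0.4, 0.2, 0.5]
width: -0.0
finger_force: 0.0
t: 2.57
eef_pos: [529.4, 128.2, 76.7]
tool_rot: [[-1.0, -0.019, 0.003], [-0.019, 1.0, 0.001], [-0.003, 0.001, -1.0]]
wrist_force: [0.8, 0.8, 4.4]
width: 0.1
finger_force: 1.8
t: 2.9
eef_pos: [527.2, 126.5, 70.6]
tool_rot: [[-1.0, -0.018, -0.002], [-0.018, 1.0, -0.001], [0.002, -0.001, -1.0]]
wrist_force: [-0.5, 1.1, 0.6]
width: -0.2
finger_force: 0.0
```

It snapped: the force rose to 4.4 N, then vanished. I'll push slightly further to seat it.

```bash
python3 -m inch '[{"x":0,"y":1,"z":1,"roll":0},{"x":0,"y":2,"z":2.5,"roll":0},{"x":0,"y":2,"z":2.5,"roll":0},{"x":0,"y":2,"z":2.5,"roll":0}]'; python3 -m inch '[{"x":0,"y":0,"z":-20,"roll":0},{"x":0,"y":0,"z":-40,"roll":0},{"x":0,"y":0,"z":-40,"roll":0}]'
```

```text
t: 3.23
eef_pos: [527.7, 129.2, 68.5]
tool_rot: [[-1.0, -0.019, -0.001], [-0.019, 1.0, -0.0], [0.001, -0.0, -1.0]]
wrist_force: [-0.4, -1.3, 0.4]
width: -0.3
finger_force: 0.0
t: 3.48
eef_pos: [530.4, 130.1, 112.0]
tool_rot: [[-1.0, -0.019, 0.005], [-0.019, 1.0, 0.001], [-0.005, 0.001, -1.0]]
wrist_force: [0.8, -0.2, 1.0]
width: 0.2
finger_force: 0.0
```

```bash
python3 -m inch '[{"x":-30,"y":-24,"z":0,"roll":0},{"x":-60,"y":-49,"z":0,"roll":0},{"x":-81,"y":-65,"z":0,"roll":0},{"x":-81,"y":-65,"z":15,"roll":0},{"x":-81,"y":-65,"z":25,"roll":0}]';  python3 -m inch '[{"x":0,"y":0,"z":0,"roll":0},{"x":0,"y":0,"z":0,"roll":0},{"x":0,"y":0,"z":4,"roll":0},{"x":0,"y":0,"z":8,"roll":0},{"x":0,"y":0,"z":8,"roll":0}]'; python3 -m inch '[{"x":0,"y":0,"z":2,"roll":0},{"x":0,"y":0,"z":4,"roll":0},{"x":0,"y":0,"z":4,"roll":0},{"x":0,"y":0,"z":4,"roll":0}]'
```

```text
t: 3.9
eef_pos: [611.5, 63.5, 82.9]
tool_rot: [[-1.0, -0.015, 0.001], [-0.015, 1.0, -0.001], [-0.001, -0.001, -1.0]]
wrist_force: [-1.3, 0.4, -0.3]
width: -0.2
finger_force: 0.0
t: 4.32
eef_pos: [610.8, 67.0, 76.2]
tool_rot: [[-1.0, -0.02, 0.002], [-0.02, 1.0, 0.001], [-0.002, 0.001, -1.0]]
wrist_force: [0.8, 1.5, 2.2]
width: 0.1
finger_force: 1.0
t: 4.65
eef_pos: [609.5, 65.3, 71.3]
tool_rot: [[-1.0, -0.018, -0.002], [-0.018, 1.0, -0.001], [0.002, -0.001, -1.0]]
wrist_force: [0.7, -0.7, -0.4]
width: -0.2
finger_force: 0.0
```

```bash
python3 -m inch '[{"x":0,"y":0,"z":2.5,"roll":0},{"x":0,"y":0,"z":2.5,"roll":0},{"x":0,"y":0,"z":2.5,"roll":0}]'; python3 -m inch '[{"x":0,"y":0,"z":-20,"roll":0},{"x":0,"y":0,"z":-40,"roll":0},{"x":27,"y":-22,"z":-40,"roll":0},{"x":54,"y":-44,"z":-40,"roll":0},{"x":80,"y":-65,"z":-40,"roll":0}]';  python3 -m inch '[{"x":0,"y":0,"z":0,"roll":0},{"x":0,"y":0,"z":12,"roll":0},{"x":0,"y":0,"z":25,"roll":0},{"x":0,"y":0,"z":25,"roll":0},{"x":0,"y":0,"z":25,"roll":0}]'
```

```text
t: 4.9
eef_pos: [609.9, 65.5, 68.9]
tool_rot: [[-1.0, -0.018, -0.001], [-0.018, 1.0, -0.0], [0.001, -0.0, -1.0]]
wrist_force: [-0.3, 0.6, -0.1]
width: 0.3
finger_force: 0.0
t: 5.32
eef_pos: [530.7, -1.2, 109.6]
tool_rot: [[-1.0, -0.02, 0.001], [-0.02, 1.0, -0.0], [-0.001, -0.0, -1.0]]
wrist_force: [0.6, -1.4, -0.4]
width: -0.0
finger_force: 0.0
t: 5.73
eef_pos: [531.2, 0.1, 83.3]
tool_rot: [[-1.0, -0.02, -0.002], [-0.02, 1.0, 0.001], [0.002, 0.001, -1.0]]
wrist_force: [-0.5, 0.9, -0.1]
width: -0.3
finger_force: 0.0
```

```bash
python3 -m inch '[{"x":0,"y":0,"z":4,"roll":0},{"x":0,"y":0,"z":8,"roll":0},{"x":0,"y":0,"z":8,"roll":0}]'; python3 -m inch '[{"x":0,"y":0,"z":2,"roll":0},{"x":0,"y":0,"z":4,"roll":0},{"x":0,"y":0,"z":4,"roll":0},{"x":0,"y":0,"z":4,"roll":0}]'
```

```text
t: 5.98
eef_pos: [532.4, -0.8, 76.2]
tool_rot: [[-1.0, -0.019, 0.001], [-0.019, 1.0, -0.0], [-0.001, -0.0, -1.0]]
wrist_force: [1.1, -0.8, 1.7]
width: 0.1
finger_force: 1.0
t: 6.32
eef_pos: [530.9, -0.4, 71.9]
tool_rot: [[-1.0, -0.019, -0.001], [-0.019, 1.0, 0.0], [0.001, 0.0, -1.0]]
wrist_force: [0.3, 0.0, 0.6]
width: -0.2
finger_force: 0.0
```

```bash
python3 -m inch '[{"x":0,"y":0,"z":3,"roll":0},{"x":0,"y":0,"z":3,"roll":0},{"x":0,"y":0,"z":3,"roll":0}]'; python3 -m inch '[{"x":0,"y":0,"z":-20,"roll":0},{"x":0,"y":0,"z":-40,"roll":0},{"x":27,"y":22,"z":-40,"roll":0},{"x":54,"y":44,"z":-40,"roll":0},{"x":80,"y":64,"z":-40,"roll":0}]';  python3 -m inch '[{"x":0,"y":0,"z":0,"roll":0},{"x":0,"y":0,"z":12,"roll":0},{"x":0,"y":0,"z":25,"roll":0},{"x":0,"y":0,"z":25,"roll":0},{"x":0,"y":0,"z":25,"roll":0}]'
```

```text
t: 6.57
eef_pos: [531.2, -0.6, 69.0]
tool_rot: [[-1.0, -0.019, -0.001], [-0.019, 1.0, 0.0], [0.001, 0.0, -1.0]]
wrist_force: [0.7, 0.2, -0.2]
width: 0.4
finger_force: 0.0
t: 6.98
eef_pos: [449.6, 62.5, 109.7]
tool_rot: [[-1.0, -0.018, 0.001], [-0.018, 1.0, 0.0], [-0.001, 0.0, -1.0]]
wrist_force: [-0.7, 1.4, 0.2]
width: 0.2
finger_force: 0.0
t: 7.4
eef_pos: [449.8, 61.7, 84.0]
tool_rot: [[-1.0, -0.019, -0.002], [-0.019, 1.0, -0.0], [0.002, -0.0, -1.0]]
wrist_force: [0.2, 0.3, -0.0]
width: -0.1
finger_force: 0.0
```

```bash
python3 -m inch '[{"x":0,"y":0,"z":4,"roll":0},{"x":0,"y":0,"z":8,"roll":0},{"x":0,"y":0,"z":8,"roll":0}]'; python3 -m inch '[{"x":0,"y":0,"z":2,"roll":0},{"x":0,"y":0,"z":4,"roll":0},{"x":0,"y":0,"z":4,"roll":0},{"x":0,"y":0,"z":4,"roll":0}]'
```

```text
t: 7.65
eef_pos: [450.3, 61.8, 76.1]
tool_rot: [[-1.0, -0.019, -0.0], [-0.019, 1.0, 0.0], [0.0, 0.0, -1.0]]
wrist_force: [-1.1, 0.3, 2.2]
width: -0.1
finger_force: 1.0
t: 7.98
eef_pos: [450.4, 61.7, 72.2]
tool_rot: [[-1.0, -0.019, 0.0], [-0.019, 1.0, 0.0], [-0.0, 0.0, -1.0]]
wrist_force: [-0.4, -0.0, 0.2]
width: 0.4
finger_force: 0.0
```

Finish, then lift clear toward the robot's left and look.

```bash
python3 -m inch '[{"x":0,"y":0,"z":3,"roll":0},{"x":0,"y":0,"z":3,"roll":0},{"x":0,"y":0,"z":3,"roll":0}]'; python3 -m inch '[{"x":0,"y":0,"z":-40,"roll":0},{"x":0,"y":0,"z":-80,"roll":0},{"x":0,"y":0,"z":-120,"roll":0},{"x":0,"y":0,"z":-160,"roll":0},{"x":0,"y":30,"z":-180,"roll":0}]'; python3 -m inch '[{"x":0,"y":40,"z":0,"roll":0},{"x":0,"y":80,"z":0,"roll":0},{"x":0,"y":120,"z":0,"roll":0},{"x":0,"y":160,"z":0,"roll":0},{"x":0,"y":200,"z":0,"roll":0}]'; python3 -m inch '[{"x":0,"y":40,"z":0,"roll":0},{"x":0,"y":80,"z":0,"roll":0},{"x":0,"y":80,"z":0,"roll":0}]'
python3 - <<'E'
from h import *
c=cam("top"); d=cam("scene"); P=pts(c); Q=pts(d)
R=np.array([[1,-.02],[.02,1]])
for nm,A in(("top",P),("scene",Q)):
    m=(A[...,2]>40)&(A[...,2]<90)&(np.hypot(A[...,0]-530,A[...,1]-64)<130); p=A[m]
    print(nm,m.sum(),cv2.minAreaRect(p[:,:2].astype(np.float32)))
    l=(A[...,:2]-[529.8,64.2])@R
    for k,(a,b) in dict(front=(-80,0),back=(80,0),left=(0,65),right=(0,-65),c1=(80,60),c2=(80,-60),c3=(-80,60),c4=(-80,-60),mid=(0,0)).items():
        w=(abs(l[...,0]-a)<(8 if abs(a)==80 else 40))&(abs(l[...,1]-b)<(8 if abs(b)>=60 else 25))&(A[...,2]>35)
        print(k,w.sum(),A[w][:,2].mean().round(1),end="; ")
    print()
a=cv2.resize(c["frame"][180:300,180:320,::-1],None,fx=3.2,fy=3.2); b=cv2.resize(d["frame"][150:250,190:290,::-1],(384,384))
cv2.imwrite("pics/end.png",np.hstack([a[:384,:400],b]))
for nm,uv in dict(driver=(195,257),tape=(302,240),offcut=(250,191),plane=(435,222)).items(): print(nm,P[uv[1],uv[0]])
E
```

```text
t: 8.23
eef_pos: [450.2, 61.7, 69.1]
tool_rot: [[-1.0, -0.019, -0.0], [-0.019, 1.0, -0.0], [0.0, -0.0, -1.0]]
wrist_force: [0.2, 1.2, 0.2]
width: -0.3
finger_force: 0.0
t: 8.65
eef_pos: [452.1, 87.1, 253.8]
tool_rot: [[-1.0, -0.011, 0.006], [-0.011, 1.0, -0.002], [-0.006, -0.002, -1.0]]
wrist_force: [1.6, -0.7, -0.9]
width: 0.3
finger_force: 0.0
t: 9.07
eef_pos: [445.7, 293.4, 249.6]
tool_rot: [[-1.0, -0.018, 0.001], [-0.018, 1.0, 0.0], [-0.001, 0.0, -1.0]]
wrist_force: [0.9, 0.1, 0.3]
width: 0.0
finger_force: 0.0
t: 9.32
eef_pos: [441.0, 381.2, 249.6]
tool_rot: [[-1.0, -0.028, -0.001], [-0.028, 1.0, 0.007], [0.001, 0.007, -1.0]]
wrist_force: [-1.1, 1.3, 1.2]
width: 0.1
finger_force: 0.0
top 3913 ((529.6487426757812, 64.71843719482422), (175.8372039794922, 149.2794647216797), 1.4063166379928589)
front 119 58.6; back 106 58.4; left 185 59.3; right 201 58.2; c1 34 58.3; c2 36 57.6; c3 36 59.1; c4 36 58.3; mid 596 54.9; 
scene 2020 ((528.573486328125, 62.9279899597168), (178.34242248535156, 148.52427673339844), 1.1861528158187866)
front 116 54.8; back 33 61.1; left 59 61.4; right 285 51.4; c1 9 61.3; c2 19 54.1; c3 25 54.3; c4 34 50.4; mid 225 57.1; 
driver [511.90669472 196.33753798  24.63011512]
tape [551.08570722 -86.26708719  26.69770307]
offcut [686.16101064  52.48659418  15.25961267]
plane [ 590.37849304 -436.76717661   44.64942813]
```

View pics/end.png

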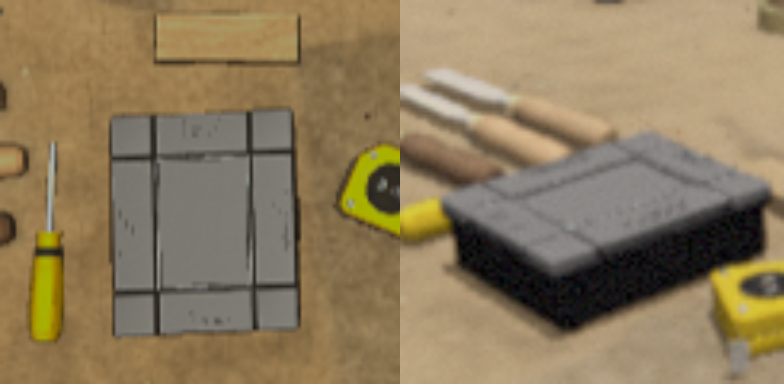

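All four sections lie flush with the corners in both views, at 58–59 mm like the corner pieces. The case and the tools are where they were, and the arm is clear.

```bash
python3 -c "
from cell import manip
print(manip.sign_off())"
```

```text
the job is handed in; nothing more can be done
None
```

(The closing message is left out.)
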